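# Introduce the egg-on-flask demonstration

### The arm

A 6-joint arm with a two-finger parallel gripper is mounted at the origin on the work surface. World frame = base frame: x ahead of the robot, y to its left, z up, the work surface at z = 0. Lengths are in m, angles in rad, forces in N, time in s.
With the tool pointing down it reaches from about 0.3 to 0.875 m from the base axis. Payload 4.2 kg.
Tool frame: the origin (TCP) lies at the very end of the fingers, on their centre line; the grasp point (between the pads) lies 19 mm behind it; z points along the fingers, y is the direction in which the jaws open and shut (so a half turn about z gives the same grasp; the last joint's range is limited). The gripper opens to 85 mm and grips with 20 to 120 N. Pads are 22 mm wide; open, the fingers measure 114 mm over their backs; the gripper's body (76 mm by 85 mm) begins 54 mm behind the grasp point. The pads swing forward as they close: fully open they stand 13 mm farther back than shut.
Start: joints at [1.178, 0.32, 1.565, -0, 1.257, -0.02], TCP at [0.209, 0.536, 0.231] pointing down, gripper open.
Joint ranges: [-3.11, 3.11], [-0.84, 2.01], [0.21, 2.61], [-1.34, 4.49], [0.05, 2.63], [-2.56, 2.56]. Speed limits (rad/s): [2.57, 2.57, 3.14, 3.14, 3.14, 3.14].

### API

Orientations are given as a 3x3 rotation matrix whose columns are the frame's x, y, z axes.
In Python, from plant import ctrl, viewer gives the robot as it stands.
- The arm moves only by the shell command python3 -m crank 'ROWS' [OPENING]. ROWS is JSON, a list of rows, each a list of 6 numbers: the shift along the world's x, y, z in m, then the turn, a rotation vector about the world's x, y, z in rad. In form: [[x, y, z, ax, ay, az], ...]. A call has 1 to 5 rows; each row shifts and turns the pose as measured when the row begins; what a row does not reach is not made up. A row lasts 1/8 s, in which the tool goes at most 62.5 mm and 10.7 degrees, less where a joint would pass 70% of its speed; a pose out of reach is approached as far as the arm can. A call is refused whole if a number of a shift passes 0.0625 or a number of a turn 0.188, either way. A call with a gripper value outside its range is refused whole. OPENING is the finger opening in m, from 0 to 0.0854, set as the call begins (- or left out, the last holds). The fingers move at their own pace and stop on an object; the grip force is fixed at half the most. Time passes only in rows, so rows that do not move let the fingers close. It gives the time, the measured TCP pose, the force and the opening at its end, in the units of the state.
- ctrl.sense(): the state, without advancing time (a new reading comes with each control period).
- viewer.camera(name): name is "scene" or "side" or "wrist"; returns a dict with "image" (384x512x3 uint8, blue, green, red), "depth" (384x512 float32, m along the optical axis (not along the pixel's ray), 0 where there is no reading), "fx", "fy", "cx", "cy" (pixels), "cam_to_world" (4x4, takes a point from camera to world coordinates); the wrist camera has in their place "T_tool_cam" (4x4, takes a point from camera to tool coordinates, whose origin is the TCP and whose axes are the flange's). Camera axes: x right, y down, z forward; pixel columns grow to the right and rows downward; lengths in m; the calibration is good to about 2 mm. A picture is of the moment at which its call begins: read the wrist's pose just before it.
- ctrl.close_job(): hands the job in, once; it reports no verdict.
The state is a dict: "clock": time; "qpos": joint angles; "dq": joint speeds; "joint_efforts": joint torques, N m; "tool_pos": TCP position; "tool_rot": TCP orientation; "force": force on the tool from outside, world axes, zero at the start; "torque": the same for the moment, N m; "gripper_width": finger opening in m.
Only numpy, scipy, OpenCV 4.12 (cv2) and the standard library are available. Lean on these libraries where they do the work, as an engineer would, in place of code of your own. Each camera call takes 0.05 s, during which the arm holds its last target.

### The job

Introduce the demonstration to the class without touching any egg or glass: point with the fingertips from about 2 cm above at the egg standing on the cone-shaped flask and stay there for two seconds, then point in the same way for two seconds at the egg on the low cork ring. Then press the larger of the two buttons on the bench timer fully down with a fingertip to start the clock, let it go and draw back. Do not point at the other two eggs, do not press the small button, and pick up, shift or knock over nothing.

Things in the scene. Friction and masses are not known exactly. Their poses are not given: they have to be found in the camera images.
- flask_egg_top (a point): Highest point of the egg that stands on the mouth of the cone-shaped glass flask: the first egg to point at. All four eggs are alike: off-white, 44 mm across, 54 mm tall, loose, upright. The flask stands loose on the table, is 140 mm tall, 102 mm across at the foot, and narrows in a straight cone to a 38 mm neck. The egg's top is about 187 mm above the table
- ring_egg_top (a point): Highest point of the egg that stands on the cork ring: the second egg to point at. The ring is loose, 72 mm across and 28 mm tall, and lies on the table at the robot's side of the glassware. The egg's top is about 75 mm above the table
- bottle_egg_top (a point): Highest point of the egg on the tall glass bottle (cylindrical body 64 mm across, sloping shoulder, 38 mm neck, 180 mm tall); egg top about 227 mm above the table. Not to be pointed at
- globe_egg_top (a point): Highest point of the egg on the round-bodied glass flask (bulging spherical body 94 mm across, straight 38 mm neck, 130 mm tall); egg top about 177 mm above the table. Not to be pointed at
- flask: The cone-shaped flask itself; origin at the centre of its underside, z up
- bottle: The tall glass bottle itself; origin at the centre of its underside, z up
- globe: The round-bodied flask itself; origin at the centre of its underside, z up
- cork_ring: The cork ring; origin at the centre of its underside, z up
- timer: Bench timer, a flat white plastic box fixed to the table, 95 x 135 x 40 mm, with a dark display strip along the far part of its top and two grey buttons along the near part; origin at the centre of its underside, x towards the display edge, y along the row from the large button (-y end) to the small one (+y end)
- start_button_top (a point): Centre of the top face of the timer's larger grey round button (34 mm across): the one to press, straight down. Released, it is 62 mm above the table and stands 10 mm proud of its round housing; it goes down 6 mm
- start_button (a joint): Travel of the larger button in m: 0 released, 0.006 fully down; a spring of about 4 N at full travel lifts it again
- reset_button_top (a point): Centre of the top face of the timer's smaller grey round button (16 mm across), 73 mm from the larger; not to be pressed
- reset_button (a joint): Travel of the smaller button in m: 0 released, 0.004 fully down
- beaker: Open translucent beaker, 66 mm across, 85 mm tall, loose; origin at the centre of its underside. Leave alone
- spoon: Spoon, 160 mm long, lying loose near the left edge of the work; leave alone
- carton: Small cardboard carton, 36 x 56 x 16 mm, loose; leave alone
- reagent: Brown glass jar with a black cap, 60 mm across, 130 mm tall, loose, behind the glassware; origin at the centre of its underside. Leave alone
- bung: Black rubber bung, 44 mm across, 30 mm tall, loose, behind the glassware; leave alone
- flask_egg: The same egg as point flask_egg_top; origin at its lowest point, 54 mm below the top
- ring_egg: The same egg as point ring_egg_top; origin at its lowest point, 54 mm below the top
- bottle_egg: The same egg as point bottle_egg_top; origin at its lowest point, 54 mm below the top
- globe_egg: The same egg as point globe_egg_top; origin at its lowest point, 54 mm below the top
There are look-alikes about, which are no part of the job. What is shaped like the ring_egg but pink or red is not meant.

How it is judged:
On the way, in this order (a step that is already met when the one before it is completed fails the run):
1. the fingertips dwell just above the egg on the cone-shaped flask (distance between the grasp point and flask_egg_top between 0.022 and 0.064 m and horizontal distance between the grasp point and flask_egg_top below 0.025 m and z of the grasp point in the frame of flask_egg_top above 0.01 m), for 1.8 s.
2. the fingertips dwell just above the egg on the cork ring (distance between the grasp point and ring_egg_top between 0.022 and 0.064 m and horizontal distance between the grasp point and ring_egg_top below 0.025 m and z of the grasp point in the frame of ring_egg_top above 0.01 m), for 1.8 s.
3. the timer's larger button is pressed down with the fingers (value of joint start_button above 0.0045 m and contact force between the fingers and timer above 0.5 N), for 0.05 s.
At the end, for the whole second after the job is handed in: Both named eggs pointed at in order (grasp point 22 to 64 mm from the top, within 25 mm sideways, 1.8 s each), then the large button pressed past 4.5 mm by the fingers. At the end it is up (under 1.5 mm), eggs within 10 mm and all other loose things within 15 mm of where they were (distance of each of flask_egg_top, ring_egg_top, bottle_egg_top, globe_egg_top from where it was at the start of the episode below 0.01 m and distance of each of flask, bottle, globe, cork_ring, beaker, spoon, carton, reagent, bung from where it was at the start of the episode below 0.015 m and value of joint start_button below 0.0015 m); the robot touches nothing.
It fails at once if an egg is touched, shifted or lifted (contact force between any of the fingers, the arm and flask_egg above 0.3 N or contact force between any of the fingers, the arm and ring_egg above 0.3 N or contact force between any of the fingers, the arm and bottle_egg above 0.3 N or contact force between any of the fingers, the arm and globe_egg above 0.3 N or distance of any of flask_egg_top, ring_egg_top, bottle_egg_top, globe_egg_top from where it was at the start of the episode above 0.012 m).
It fails at once if glassware or the cork ring is touched, shifted or lifted (contact force between any of the fingers, the arm and flask above 0.5 N or contact force between any of the fingers, the arm and bottle above 0.5 N or contact force between any of the fingers, the arm and globe above 0.5 N or contact force between any of the fingers, the arm and cork_ring above 0.5 N or distance of any of flask, bottle, globe, cork_ring from where it was at the start of the episode above 0.015 m).
It fails at once if a bystander is shifted, knocked over or lifted (distance of any of beaker, spoon, carton, reagent, bung from where it was at the start of the episode above 0.015 m).
It fails at once if one of the other two eggs is pointed at (grasp point within 50 mm of its top) (distance between the grasp point and bottle_egg_top below 0.05 m or distance between the grasp point and globe_egg_top below 0.05 m).
It fails at once if the small button is pressed (value of joint reset_button above 0.002 m).
It also fails if it takes over 64 s, if anything falls off the work surface, if the arm or the gripper's body presses on something with over 40 N, if the wrist force passes 120 N, or if a joint passes its speed limit or range.

## Working session

There is one attempt and no reset: what is moved stays moved. The work goes in short steps, Python scripts to look and compute and a shell command to move; the robot and the scene stay as the last step left them, time stands still between calls to the robot, and variables do not carry over. Pictures are saved under pics/ and viewed, and the job is handed in when it is done.

```bash
mkdir -p pics; ls; cat > h.py <<'E'
import numpy as np, cv2
from plant import ctrl, viewer
def grab(n):
    s=ctrl.sense(); c=viewer.camera(n)
    T=c.get("cam_to_world")
    if T is None:
        M=np.eye(4);M[:3,:3]=s["tool_rot"];M[:3,3]=s["tool_pos"];T=M@np.array(c["T_tool_cam"])
    T=np.array(T);d=c["depth"];v,u=np.mgrid[:384,:512]
    P=np.stack([(u-c["cx"])/c["fx"]*d,(v-c["cy"])/c["fy"]*d,d],-1)@T[:3,:3].T+T[:3,3]
    P[d==0]=np.nan
    return c["image"],P,T,c
E
python3 - <<'E'
from h import *
for n in("scene","side","wrist"):
    im,P,T,c=grab(n); cv2.imwrite(f"pics/{n}0.png",im); np.save(f"{n}0.npy",P); print(n,T.round(3).tolist())
s=ctrl.sense();print(s)
E
```

```text
pics
scene [[0.108, 0.799, -0.592, 1.151], [0.994, -0.09, 0.06, -0.049], [-0.005, -0.595, -0.804, 0.968], [0.0, 0.0, 0.0, 1.0]]
side [[0.778, -0.375, 0.504, 0.096], [-0.628, -0.467, 0.622, -0.591], [0.002, -0.801, -0.599, 0.722], [0.0, 0.0, 0.0, 1.0]]
wrist [[0.364, 0.886, 0.286, 0.136], [0.931, -0.346, -0.113, 0.565], [-0.001, 0.307, -0.952, 0.372], [0.0, 0.0, 0.0, 1.0]]
{'clock': 0.15, 'qpos': array([ 1.17797273e+00,  3.20147222e-01,  1.56534913e+00,  1.94419921e-05,
        1.25739902e+00, -1.99928300e-02]), 'dq': array([ 5.26384415e-04, -9.94108902e-05, -4.09929515e-03, -1.70578697e-03,
       -2.07495638e-03, -7.42668964e-04]), 'joint_efforts': array([ 2.96542157e-05, -4.15841460e+01, -2.34346730e+01, -1.02970705e-04,
        5.95179125e-03,  1.44124670e-05]), 'tool_pos': array([0.20930704, 0.53519128, 0.23069344]), 'tool_rot': array([[-9.31297764e-01,  3.64258437e-01, -5.15765184e-04],
       [ 3.64258799e-01,  9.31296997e-01, -1.19641366e-03],
       [ 4.45267977e-05, -1.30208937e-03, -9.99999151e-01]]), 'force': array([-0.67442166, -0.29733188, -0.69281985]), 'torque': array([-0.01913688, -0.01008998, -0.06777169]), 'gripper_width': 0.0850655768994555}
```

View pics/scene0.png

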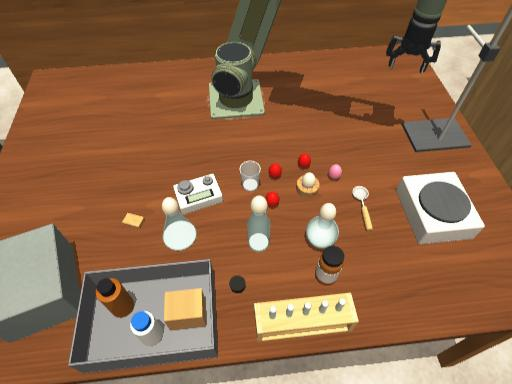

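View pics/side0.png

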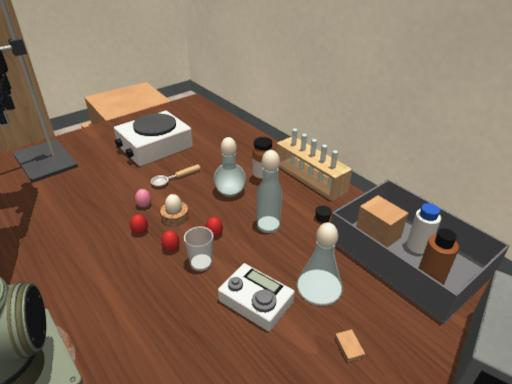

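View pics/wrist0.png

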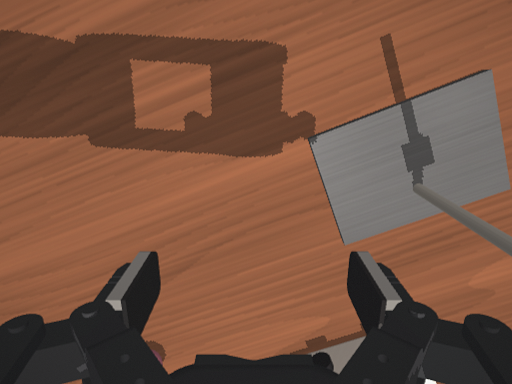

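Scene view, taken from the far side: the cone flask's egg is at about (169,205), the bottle egg at (259,204), the globe egg at (328,211) and the cork ring egg at (308,181). The timer is at (198,193). In the side view, the cone egg is at (327,235), the ring egg at (173,204), the large button at (264,299) and the small one at (235,284).

```bash
cat > meas.py <<'E'
from h import *
from scipy.optimize import least_squares
eg={"scene":dict(flask=(169,205,.187),bottle=(259,204,.227),globe=(328,211,.177),ring=(308,181,.075)),
"side":dict(flask=(327,235,.187),bottle=(271,161,.227),globe=(229,148,.177),ring=(173,204,.075))}
for n in eg:
    P=np.load(n+"0.npy");im=cv2.imread(f"pics/{n}0.png").astype(int)
    for k,(u,v,h) in eg[n].items():
        W=P[v-18:v+19,u-18:u+19].reshape(-1,3);C=im[v-18:v+19,u-18:u+19].reshape(-1,3)
        m=(W[:,2]>h-.040)&(W[:,2]<h+.015)&(C[:,0]>100)&(np.ptp(C,1)<75)
        Q=W[m];c0=np.median(Q,0)
        m=np.linalg.norm(Q-c0,axis=1)<.035;Q=Q[m]
        f=lambda p:np.sqrt(((Q[:,0]-p[0])/.022)**2+((Q[:,1]-p[1])/.022)**2+((Q[:,2]-(h-.027))/.027)**2)-1
        r=least_squares(f,c0[:2],loss="soft_l1",f_scale=.1)
        print(n,k,len(Q),"xy",r.x.round(4),"topz",np.max(Q[:,2]).round(3),"res",np.abs(r.fun).mean().round(3))
P=np.load("side0.npy")
for nm,(u,v) in dict(big=(264,299),small=(235,284)).items():
    print(nm,[P[v+b,u+a].round(3).tolist() for a,b in((0,0),(-3,0),(3,0),(0,-3),(0,3))])
P=np.load("scene0.npy")
for nm,(u,v) in dict(big=(184,187),small=(208,181)).items():
    print(nm,[P[v+b,u+a].round(3).tolist() for a,b in((0,0),(-3,0),(3,0),(0,-3),(0,3))])
for nm,(u,v) in dict(beaker=(250,170),spoon=(364,205),reag=(333,255),bung=(237,284),carton=(133,220),stand=(492,50),red1=(275,171),red2=(304,160),pink=(335,172),red3=(272,199),stand2=(480,30)).items(): print(nm,P[v,u].round(3))
i=cv2.imread("pics/side0.png")[240:340,190:350];cv2.imwrite("pics/t.png",cv2.resize(i,None,fx=5,fy=5,interpolation=cv2.INTER_CUBIC))
E
python3 meas.py
```

```text
scene flask 229 xy [ 0.5888 -0.2153] topz 0.189 res 0.053
scene bottle 242 xy [0.6379 0.0152] topz 0.228 res 0.044
scene globe 222 xy [0.6464 0.1972] topz 0.178 res 0.041
scene ring 153 xy [0.4617 0.1947] topz 0.079 res 0.054
side flask 393 xy [ 0.5912 -0.2135] topz 0.187 res 0.046
side bottle 279 xy [0.6395 0.0167] topz 0.227 res 0.054
side globe 203 xy [0.6481 0.1984] topz 0.177 res 0.06
side ring 223 xy [0.4628 0.1958] topz 0.078 res 0.056
big [[0.443, -0.198, 0.061], [0.438, -0.196, 0.063], [0.447, -0.203, 0.062], [0.448, -0.193, 0.061], [0.439, -0.203, 0.06]]
small [[0.424, -0.128, 0.055], [0.421, -0.122, 0.052], [0.431, -0.13, 0.053], [0.427, -0.124, 0.059], [0.422, -0.131, 0.051]]
big [[0.46, -0.192, 0.061], [0.461, -0.201, 0.065], [0.46, -0.183, 0.061], [0.448, -0.192, 0.061], [0.463, -0.194, 0.051]]
small [[0.438, -0.119, 0.053], [0.436, -0.129, 0.051], [0.438, -0.11, 0.052], [0.432, -0.118, 0.061], [0.445, -0.12, 0.046]]
beaker [0.399 0.016 0.041]
spoon [0.556 0.354 0.014]
reag [0.764 0.186 0.13 ]
bung [ 0.773 -0.057  0.031]
carton [ 0.533 -0.352  0.017]
stand [0.323 0.694 0.374]
red1 [0.413 0.096 0.042]
red2 [0.376 0.198 0.04 ]
pink [0.438 0.287 0.04 ]
red3 [0.523 0.071 0.046]
stand2 [-1.475  2.1   -0.716]
```

View pics/t.png

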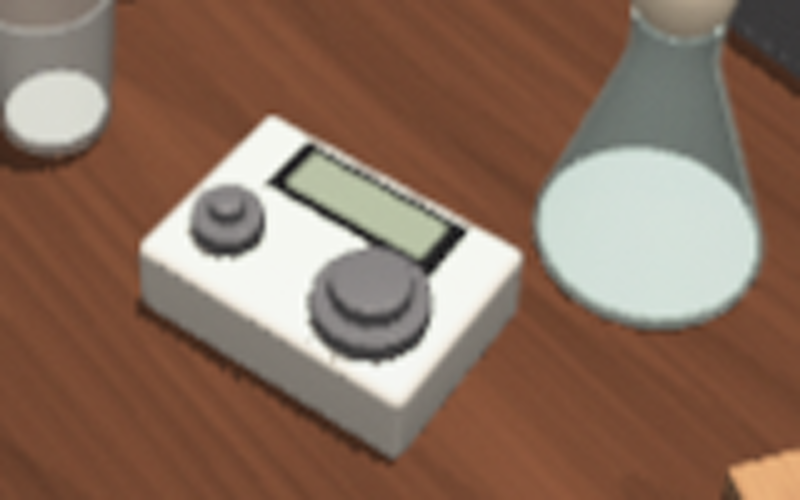

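```bash
python3 -m crank '[[0.02,-0.04,0.015,0,0,0],[0.02,-0.04,0.015,0,0,0],[0.02,-0.04,0.015,0,0,0],[0.02,-0.04,0.015,0,0,0],[0.02,-0.04,0.015,0,0,0]]' 0
python3 - <<'E'
from h import *
def ray(n,u,v,h):
    c=viewer.camera(n);T=np.array(c["cam_to_world"]);d=T[:3,:3]@[(u-c["cx"])/c["fx"],(v-c["cy"])/c["fy"],1]
    return T[:3,3]+d*(h-T[2,3])/d[2]
print(ray("side",264.2,296.8,.062),ray("side",235.6,281.2,.06),ray("scene",184,186,.062),ray("scene",208,180,.06))
# button blob from depth: points higher than 0.057
for n in("side","scene"):
    P=np.load(n+"0.npy");m=(P[...,2]>.057)&(P[...,2]<.067)&(abs(P[...,0]-.447)<.04)&(abs(P[...,1]+.197)<.04)
    print(n,m.sum(),P[m].mean(0),P[m].min(0),P[m].max(0))
E
```

```text
clock: 0.78
tool_pos: [0.3097, 0.3305, 0.3041]
tool_rot: [[-0.933, 0.359, -0.003], [0.359, 0.933, -0.007], [0.001, -0.007, -1.0]]
force: [0.6, 0.8, -0.1]
gripper_width: -0.0
[ 0.44675272 -0.19490267  0.062     ] [ 0.42751768 -0.1259869   0.06      ] [ 0.45613139 -0.19226311  0.062     ] [ 0.43962783 -0.1186016   0.06      ]
side 192 [ 0.44613779 -0.19384525  0.06125351] [ 0.43121642 -0.20977165  0.05717378] [ 0.46337929 -0.17586209  0.06468013]
scene 84 [ 0.44928383 -0.19155837  0.06125311] [ 0.43210364 -0.20809804  0.0572133 ] [ 0.46594442 -0.1745597   0.06575877]
```

```bash
python3 -m crank '[[0.025,-0.05,0,0,0,0],[0.025,-0.05,0,0,0,0],[0.025,-0.05,0,0,0,0],[0.025,-0.05,0,0,0,0],[0.025,-0.05,0,0,0,0]]' 0
python3 -m crank '[[0.025,-0.05,0,0,0,0],[0.025,-0.05,0,0,0,0],[0.025,-0.05,0,0,0,0],[0.025,-0.05,0,0,0,0],[0.02,-0.03,0,0,0,0]]' 0
```

```text
clock: 1.6
tool_pos: [0.4349, 0.0832, 0.3]
tool_rot: [[-0.939, 0.344, -0.008], [0.345, 0.939, -0.004], [0.006, -0.007, -1.0]]
force: [1.3, 1.1, 0.4]
gripper_width: -0.0001
clock: 2.22
tool_pos: [0.5601, -0.1493, 0.2948]
tool_rot: [[-0.941, 0.338, -0.014], [0.338, 0.941, 0.001], [0.014, -0.004, -1.0]]
force: [-0.5, 0.6, -0.2]
gripper_width: -0.0001
```

```bash
python3 -m crank '[[0.015,-0.03,0,0,0,0],[0.015,-0.03,0,0,0,0],[0,0,0,0,0,0]]' 0
python3 - <<'E'
from h import *
im,P,T,c=grab("wrist");cv2.imwrite("pics/w1.png",im)
im,P,T,c=grab("side");cv2.imwrite("pics/s1.png",im);print(ctrl.sense()["tool_pos"])
E
```

```text
clock: 2.6
tool_pos: [0.5942, -0.2093, 0.2894]
tool_rot: [[-0.942, 0.336, -0.02], [0.336, 0.942, 0.004], [0.02, -0.003, -1.0]]
force: [0.3, 0.5, -0.7]
gripper_width: 0.0001
[ 0.5932153  -0.20760095  0.29008939]
```

View pics/w1.png

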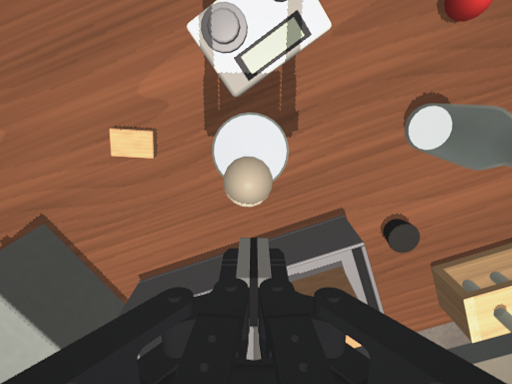

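View pics/s1.png

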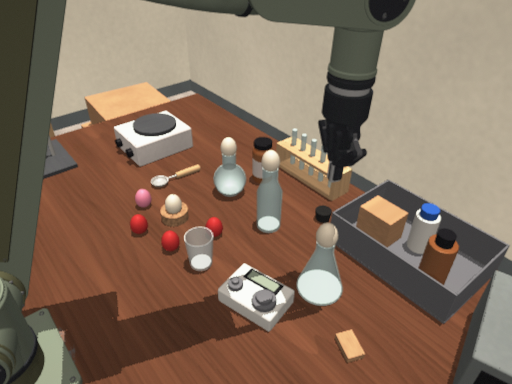

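The wrist view shows the egg on the cone flask at (248,180), just ahead of the closed fingertips at (255,245). The side view shows the hand above that flask. I'll check the egg against wrist depth.

```bash
python3 - <<'E'
from h import *
from scipy.optimize import least_squares
im,P,T,c=grab("wrist");W=P[150:212,215:282].reshape(-1,3);Q=W[(W[:,2]>.15)&(W[:,2]<.2)]
f=lambda p:np.sqrt(((Q[:,0]-p[0])/.022)**2+((Q[:,1]-p[1])/.022)**2+((Q[:,2]-p[2]+.027)/.027)**2)-1
r=least_squares(f,[.59,-.214,.187],loss="soft_l1",f_scale=.1);print(len(Q),r.x,abs(r.fun).mean(),ctrl.sense()["tool_pos"])
E
```

```text
1935 [ 0.59141964 -0.21355068  0.18510458] 0.0234973617933908 [ 0.59298194 -0.2074277   0.29071951]
```

```bash
python3 -m crank '[[-0.002,-0.004,-0.024,0,0,0],[0,-0.002,-0.024,0,0,0],[0,0,-0.018,0,0,0],[0,0,0,0,0,0]]' 0
```

```text
clock: 3.25
tool_pos: [0.5905, -0.2074, 0.2247]
tool_rot: [[-0.944, 0.328, -0.018], [0.328, 0.945, 0.005], [0.018, -0.001, -1.0]]
force: [0.9, -0.2, 0.1]
gripper_width: -0.0004
```

```bash
python3 -m crank '[[0,-0.005,-0.012,0,0,0],[0,-0.002,-0.003,0,0,0],[0,0,0,0,0,0]]' 0; python3 -m crank '[[0,0,0,0,0,0],[0,0,0,0,0,0],[0,0,0,0,0,0],[0,0,0,0,0,0],[0,0,0,0,0,0]]' 0
```

```text
clock: 3.62
tool_pos: [0.5913, -0.2139, 0.2111]
tool_rot: [[-0.945, 0.327, -0.014], [0.327, 0.945, 0.004], [0.015, -0.001, -1.0]]
force: [-0.2, -0.4, 0.8]
gripper_width: -0.0005
clock: 4.25
tool_pos: [0.5918, -0.2142, 0.2123]
tool_rot: [[-0.945, 0.327, -0.012], [0.327, 0.945, 0.003], [0.012, -0.001, -1.0]]
force: [0.1, -0.3, -1.1]
gripper_width: 0.0001
```

```bash
for i in 1 2; do python3 -m crank '[[0,0,-0.001,0,0,0],[0,0,0,0,0,0],[0,0,0,0,0,0],[0,0,0,0,0,0],[0,0,0,0,0,0]]' 0|head -2; done;  python3 -m crank '[[0,0,0,0,0,0],[0,0,0,0,0,0],[0,0,0,0,0,0],[0,0,0,0,0,0],[0,0,0,0,0,0]]' 0|head -2
python3 -c "
from h import *
im,P,T,c=grab('side');cv2.imwrite('pics/s2.png',im[120:300,230:430].repeat(3,0).repeat(3,1))"
```

```text
clock: 4.88
tool_pos: [0.5918, -0.2142, 0.2111]
clock: 5.5
tool_pos: [0.5918, -0.2142, 0.2101]
clock: 6.12
tool_pos: [0.5918, -0.2142, 0.2101]
```

View pics/s2.png

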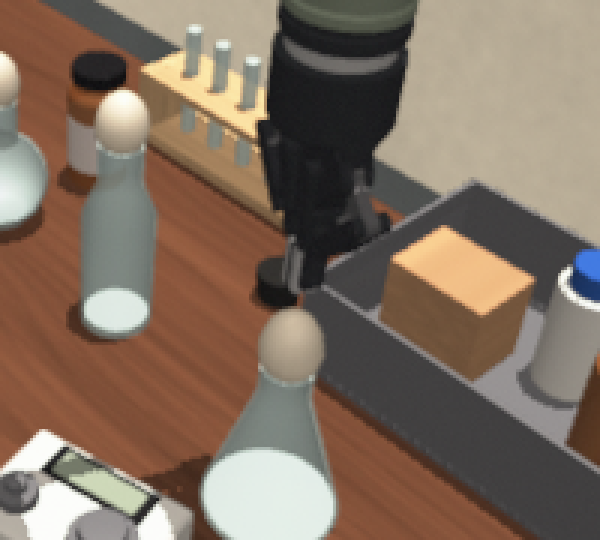

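The fingertips hover just above the cone-flask egg (egg top (292,308) in the crop), and the dwell ran from about 3.6 to 6.1 s. Next I'll go up and across to the ring egg.

```bash
python3 -m crank '[[0,0,0.03,0,0,0],[0,0,0.04,0,0,0],[-0.03,0.02,0.03,0,0,0],[-0.03,0.04,0,0,0,0],[-0.03,0.045,0,0,0,0]]' 0
python3 -m crank '[[-0.03,0.045,0,0,0,0],[-0.01,0.05,0,0,0,0],[0,0.05,0,0,0,0],[0,0.05,0,0,0,0],[0,0.05,0,0,0,0]]' 0
```

```text
clock: 6.8
tool_pos: [0.5008, -0.1091, 0.3111]
tool_rot: [[-0.944, 0.331, -0.013], [0.331, 0.944, 0.004], [0.013, -0.0, -1.0]]
force: [-0.2, 1.0, 0.6]
gripper_width: -0.0004
clock: 7.42
tool_pos: [0.4564, 0.1425, 0.3133]
tool_rot: [[-0.943, 0.334, -0.007], [0.334, 0.943, 0.005], [0.008, 0.002, -1.0]]
force: [-0.1, -0.0, -0.2]
gripper_width: 0.0002
```

```bash
python3 -m crank '[[0.003,0.04,-0.02,0,0,0],[0.003,0.01,-0.04,0,0,0],[0,0,-0.03,0,0,0],[0,0,0,0,0,0]]' 0
python3 - <<'E'
from h import *
from scipy.optimize import least_squares
im,P,T,c=grab("wrist");cv2.imwrite("pics/w3.png",im);
m=(P[...,2]>.045)&(P[...,2]<.085)&(np.hypot(P[...,0]-.462,P[...,1]-.195)<.03)&(np.ptp(im.astype(int),-1)<75);Q=P[m]
f=lambda p:np.sqrt(((Q[:,0]-p[0])/.022)**2+((Q[:,1]-p[1])/.022)**2+((Q[:,2]-p[2]+.027)/.027)**2)-1
r=least_squares(f,[.462,.195,.075],loss="soft_l1",f_scale=.1);print(len(Q),r.x,abs(r.fun).mean(),ctrl.sense()["tool_pos"])
E
```

```text
clock: 7.92
tool_pos: [0.4621, 0.1983, 0.2222]
tool_rot: [[-0.945, 0.328, -0.004], [0.328, 0.945, 0.006], [0.005, 0.005, -1.0]]
force: [-0.4, -0.3, -0.0]
gripper_width: 0.0001
1423 [0.46437341 0.19550286 0.07310087] 0.024889170595592966 [0.46309396 0.19857384 0.22374406]
```

View pics/w3.png

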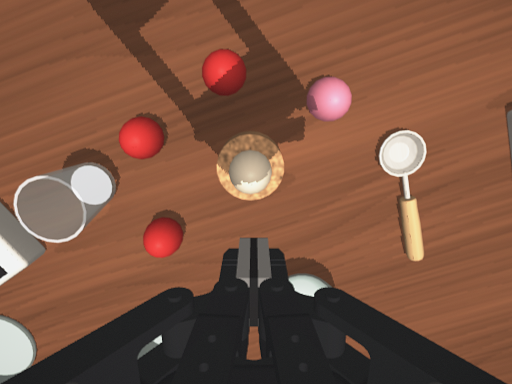

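The wrist view shows the egg in its ring at (250,172), dead ahead. The wrist fit agrees with the earlier one to within 2 mm. I'll descend to TCP z of about 0.10.

```bash
python3 -m crank '[[0,-0.002,-0.035,0,0,0],[0,0,-0.035,0,0,0],[0,0,-0.025,0,0,0],[0,0,0,0,0,0],[0,0,0,0,0,0]]' 0
```

```text
clock: 8.6
tool_pos: [0.4701, 0.1977, 0.1365]
tool_rot: [[-0.944, 0.33, 0.018], [0.33, 0.944, 0.015], [-0.012, 0.02, -1.0]]
force: [0.3, -0.6, 0.3]
gripper_width: -0.0002
```

```bash
python3 -m crank '[[-0.004,-0.001,-0.02,-0.015,0.018,0],[-0.003,0,-0.015,0,0,0],[0,0,0,0,0,0],[0,0,0,0,0,0]]' 0
```

```text
clock: 9.1
tool_pos: [0.4648, 0.1974, 0.1024]
tool_rot: [[-0.944, 0.331, 0.004], [0.331, 0.944, 0.001], [-0.004, 0.002, -1.0]]
force: [-0.2, -0.8, 1.0]
gripper_width: -0.0003
```

```bash
for i in 1 2 3 4; do python3 -m crank '[[0,0,-0.001,0,0,0],[0,0,0,0,0,0],[0,0,0,0,0,0],[0,0,0,0,0,0],[0,0,0,0,0,0]]' 0|head -2; done
python3 -c "
from h import *
im,P,T,c=grab('side');cv2.imwrite('pics/s4.png',im)"
```

```text
clock: 9.72
tool_pos: [0.4657, 0.1977, 0.1026]
clock: 10.35
tool_pos: [0.4657, 0.1977, 0.1014]
clock: 10.98
tool_pos: [0.4657, 0.1977, 0.1004]
clock: 11.6
tool_pos: [0.4657, 0.1977, 0.0993]
```

View pics/s4.png

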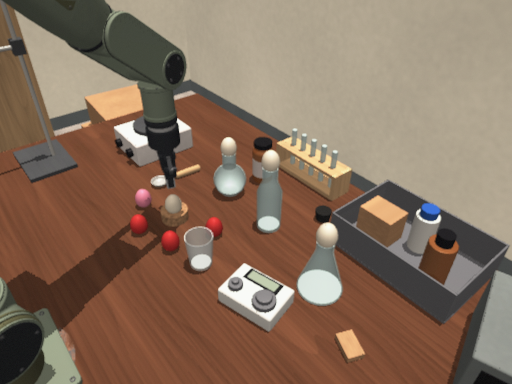

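The tips sit just above the ring egg (173,200) and everything is still standing. The dwell lasted 2.5 s. Now to the timer.

```bash
python3 -m crank '[[0,0,0.035,0,0,0],[0,0,0.045,0,0,0],[0,-0.01,0.045,0,0,0],[0,-0.04,0.03,0,0,0],[0,-0.05,0,0,0,0]]' 0
python3 -m crank '[[0,-0.05,0,0,0,0],[0,-0.05,0,0,0,0],[0,-0.05,0,0,0,0],[0,-0.05,0,0,0,0],[0,-0.05,0,0,0,0]]' 0
```

```text
clock: 12.28
tool_pos: [0.4651, 0.0972, 0.2587]
tool_rot: [[-0.946, 0.325, 0.007], [0.325, 0.946, 0.0], [-0.006, 0.002, -1.0]]
force: [-1.3, -0.0, -0.9]
gripper_width: -0.0001
clock: 12.9
tool_pos: [0.4643, -0.1603, 0.2602]
tool_rot: [[-0.946, 0.323, 0.011], [0.323, 0.946, 0.0], [-0.011, 0.004, -1.0]]
force: [0.7, 0.9, -0.3]
gripper_width: -0.0001
```

```bash
python3 -m crank '[[-0.01,-0.02,-0.03,0,0,0],[-0.005,-0.008,-0.03,0,0,0],[0,0,-0.03,0,0,0],[0,0,0,0,0,0],[0,0,0,0,0,0]]' 0
python3 - <<'E'
from h import *
im,P,T,c=grab("wrist");cv2.imwrite("pics/w5.png",im)
m=(P[...,2]>.057)&(P[...,2]<.068)&(abs(P[...,0]-.4475)<.03)&(abs(P[...,1]+.193)<.03);Q=P[m]
print(m.sum(),Q.mean(0),Q.min(0),Q.max(0),ctrl.sense()["tool_pos"],ctrl.sense()["force"])
E
```

```text
clock: 13.52
tool_pos: [0.4491, -0.1937, 0.1695]
tool_rot: [[-0.944, 0.33, 0.015], [0.33, 0.944, -0.002], [-0.015, 0.003, -1.0]]
force: [0.0, -0.6, -0.5]
gripper_width: 0.0
1281 [ 0.4473819  -0.19053693  0.06118852] [ 0.43160741 -0.20759298  0.05706236] [ 0.46445896 -0.17420635  0.06397055] [ 0.44904048 -0.19355921  0.16947904] [ 0.17228398  0.23857851 -0.51206972]
```

View pics/w5.png

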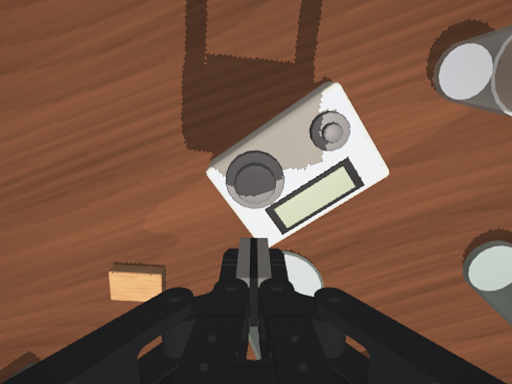

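The wrist view has the large button at (254,180) and the small one at (330,130). The button centre is about (0.447,-0.191), within 3 mm of the tip. Descending.

```bash
python3 -m crank '[[0,0,-0.03,0,0,0],[0,0.001,-0.03,0,0,0],[-0.002,0,-0.02,0,0,0],[0,0,0,0,0,0],[0,0,0,0,0,0]]' 0
```

```text
clock: 14.2
tool_pos: [0.4529, -0.1939, 0.095]
tool_rot: [[-0.944, 0.327, 0.03], [0.327, 0.945, -0.009], [-0.031, 0.001, -1.0]]
force: [1.1, -0.4, -0.8]
gripper_width: -0.0001
```

```bash
python3 -m crank '[[-0.003,0.001,-0.01,0.009,0.03,0],[-0.002,0.001,-0.01,0,0,0],[0,0,0,0,0,0],[0,0,0,0,0,0]]' 0
```

```text
clock: 14.7
tool_pos: [0.4491, -0.1923, 0.0756]
tool_rot: [[-0.945, 0.327, 0.001], [0.327, 0.945, -0.001], [-0.002, -0.001, -1.0]]
force: [0.5, -0.4, -0.3]
gripper_width: -0.0
```

```bash
python3 -m crank '[[-0.001,0,-0.008,0,0,0],[0,0,-0.006,0,0,0],[0,0,0,0,0,0]]' 0; python3 -m crank '[[0,0,-0.004,0,0,0],[0,0,0,0,0,0]]' 0
```

```text
clock: 15.08
tool_pos: [0.4482, -0.1924, 0.0609]
tool_rot: [[-0.945, 0.327, 0.002], [0.327, 0.945, -0.001], [-0.002, -0.001, -1.0]]
force: [-0.8, -0.2, 1.1]
gripper_width: -0.0001
clock: 15.32
tool_pos: [0.4483, -0.1924, 0.0571]
tool_rot: [[-0.945, 0.327, 0.002], [0.327, 0.945, -0.001], [-0.003, -0.001, -1.0]]
force: [-0.7, 0.7, 2.5]
gripper_width: 0.0
```

```bash
python3 -m crank '[[0,0,-0.002,0,0,0],[0,0,0,0,0,0]]' 0;python3 -m crank '[[0,0,-0.002,0,0,0],[0,0,0,0,0,0]]' 0
```

```text
clock: 15.58
tool_pos: [0.4483, -0.1924, 0.0561]
tool_rot: [[-0.945, 0.327, 0.003], [0.327, 0.945, -0.002], [-0.003, -0.001, -1.0]]
force: [-1.3, 0.5, 3.7]
gripper_width: -0.0001
clock: 15.82
tool_pos: [0.4483, -0.1924, 0.0563]
tool_rot: [[-0.945, 0.327, 0.003], [0.327, 0.945, -0.002], [-0.004, -0.001, -1.0]]
force: [-0.2, 1.3, 4.2]
gripper_width: -0.0004
```

```bash
python3 -m crank '[[0,0,-0.005,0,0,0],[0,0,-0.003,0,0,0],[0,0,0,0,0,0]]' 0
```

```text
clock: 16.2
tool_pos: [0.4484, -0.1925, 0.0568]
tool_rot: [[-0.945, 0.327, 0.006], [0.327, 0.945, -0.003], [-0.007, -0.001, -1.0]]
force: [-1.7, 0.4, 2.3]
gripper_width: 0.0002
```

```bash
python3 -m crank '[[0,0,-0.005,0,0,0],[0,0,-0.006,0,0,0]]' 0;python3 -m crank '[[0,0,-0.008,0,0,0]]' 0
python3 -c "
from h import *
print(ctrl.sense()['force'],ctrl.sense()['tool_pos'])
im,P,T,c=grab('side');cv2.imwrite('pics/s6.png',im[200:340,190:350].repeat(4,0).repeat(4,1))
print(ctrl.sense()['force'],ctrl.sense()['tool_pos'])"
```

```text
clock: 16.45
tool_pos: [0.449, -0.1927, 0.0547]
tool_rot: [[-0.945, 0.327, 0.009], [0.327, 0.945, -0.005], [-0.01, -0.002, -1.0]]
force: [-16.9, 8.3, 69.8]
gripper_width: 0.0003
clock: 16.58
tool_pos: [0.449, -0.1928, 0.0544]
tool_rot: [[-0.945, 0.327, 0.011], [0.327, 0.945, -0.006], [-0.012, -0.002, -1.0]]
force: [-20.6, 10.0, 84.8]
gripper_width: -0.0002
[-20.63290344   9.98155794  84.77828277] [ 0.44904811 -0.19276357  0.05437482]
[-19.00903576   8.38653757  72.43753472] [ 0.44899555 -0.19275481  0.05461909]
```

View pics/s6.png

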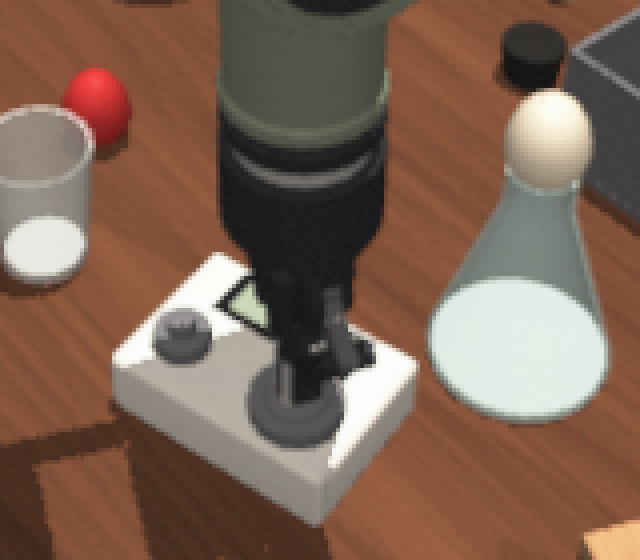

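The button is definitely on its stop, with the force at 85 N. The tip is on the large button and clear of the small one. Retreating straight up.

```bash
python3 -m crank '[[0,0,0.008,0,0,0],[0,0,0.02,0,0,0],[0,0,0.035,0,0,0],[0,0,0.045,0,0,0],[0,0,0.045,0,0,0]]' 0
python3 -m crank '[[-0.02,0,0.03,0,0,0],[-0.02,0,0.01,0,0,0],[0,0,0,0,0,0],[0,0,0,0,0,0],[0,0,0,0,0,0]]' 0
python3 - <<'E'
from h import *
import re
src=open('meas.py').read()
for n in("scene","side"):
    im,P,T,c=grab(n); cv2.imwrite(f"pics/{n}0b.png",im); cv2.imwrite(f"pics/{n}0.png",im) ; np.save(f"{n}0.npy",P)
E
python3 meas.py
```

```text
clock: 17.25
tool_pos: [0.4472, -0.1919, 0.2115]
tool_rot: [[-0.945, 0.327, 0.009], [0.327, 0.945, -0.005], [-0.011, -0.002, -1.0]]
force: [-0.3, -0.9, -0.2]
gripper_width: -0.0001
clock: 17.88
tool_pos: [0.4068, -0.1922, 0.252]
tool_rot: [[-0.945, 0.327, 0.012], [0.327, 0.945, -0.006], [-0.013, -0.002, -1.0]]
force: [-0.5, 0.3, -0.4]
gripper_width: 0.0001
scene flask 228 xy [ 0.5889 -0.2151] topz 0.189 res 0.046
scene bottle 240 xy [0.6377 0.0152] topz 0.228 res 0.042
scene globe 224 xy [0.6466 0.1972] topz 0.178 res 0.044
scene ring 155 xy [0.4616 0.1948] topz 0.077 res 0.053
side flask 406 xy [ 0.5912 -0.2135] topz 0.187 res 0.044
side bottle 132 xy [0.6378 0.0166] topz 0.227 res 0.044
  return _methods._mean(a, axis=axis, dtype=dtype,
  ret = um.true_divide(
Traceback (most recent call last):
  File "meas.py", line 13, in <module>
    r=least_squares(f,c0[:2],loss="soft_l1",f_scale=.1)
ValueError: Initial guess is outside of provided bounds
```

View pics/side0b.png

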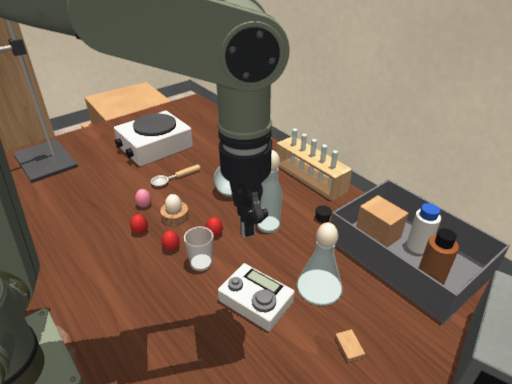

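View pics/scene0b.png

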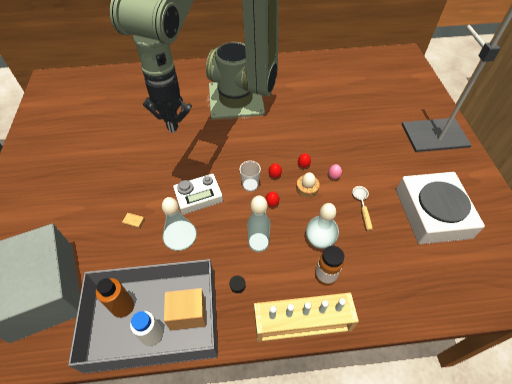

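Both views show everything where it was, and all four eggs are within 1 mm in the scene view. The side-view check stopped only because the arm hides the globe egg there. Before handing in, I'll check that the button is up.

```bash
python3 - <<'E'
from h import *
for n in("side","scene"):
    P=np.load(n+"0.npy");m=(P[...,2]>.057)&(P[...,2]<.067)&(abs(P[...,0]-.447)<.03)&(abs(P[...,1]+.193)<.03);print(n,m.sum(),P[m].mean(0))
print(ctrl.sense()["force"],ctrl.close_job())
E
```

```text
side 189 [ 0.44605049 -0.19358562  0.0615055 ]
scene 81 [ 0.449187   -0.19163882  0.06151462]
the job is handed in; nothing more can be done
[-0.00915181 -0.22473973 -0.2038535 ] None
```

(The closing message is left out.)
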